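# Charge the grinding jar through the ball charger

### The job

Charge the grinding jar: carry the scoop of grinding balls to the charger, bring the scoop's lip right down over the hopper before you tip it, so that no ball bounces out, and tip all five balls onto the shut gate. Set the empty scoop down flat on the bench, then swing the gate lever to its stop so that every ball drops into the jar, and let the lever spring back shut. Leave everything else on the bench where it stands.

Things in the scene. Friction and masses are not known exactly. Their poses are not given: they have to be found in the camera images.
- charger: ball charger, a fixed bench stand with a white base plate 190x124x10 mm: a steel grinding jar stands in a nest under an open round steel hopper, and a steel column beside the hopper carries the hopper and a sprung swing gate. Origin on the bench; +x runs from the lever's side to the hopper's side, z up. Along its x: column axis at -15 mm, hopper and jar axis at +60 mm; base plate from -65 to +125 mm, y +-62 mm. The column's top is 123 mm over the bench
- hopper_mouth (a point): centre of the hopper's mouth, in the plane of its rim, 131 mm over the bench; mouth 103 mm wide inside (rim 110 mm outside), narrowing to a 66 mm outlet 52 mm below, which the gate closes while its lever is at rest. Around it: a room wall rises along y = -0.40 m, and behind the bench top (beyond x = 0.66 m) stands an embedding machine up to 0.36 m high
- jar_floor (a point): centre of the inner floor of the grinding jar under the hopper, 17 mm over the bench; jar 86 mm wide inside, its rim 66 mm over the bench (6 mm below the gate)
- gate_lever (a joint): angle of the swing gate and its lever about the column's vertical axis, rad: 0 at rest (gate shut, held by a spring), 1.0 at the stop (gate fully open). It grows counter-clockwise seen from above. At the knob the spring pushes back with about 2 N at rest and 5 N at the stop, and it swings the lever back by itself when let go
- gate_pivot (a point): point on the lever's vertical pivot axis (the column), 108 mm over the bench, fixed
- lever_grip (a point): middle of the upright black lever knob (round, 18 mm thick, spanning 86 to 132 mm over the bench), 75 mm from the pivot axis on the side away from the hopper; moves with the lever. At rest it stands, seen from the pivot, 0.5 rad clockwise from the charger's -x direction, at the stop 0.5 rad counter-clockwise from it. The lever's flat arm runs at 72 to 79 mm over the bench
- scoop: loose flat-bottomed steel scoop 187 mm long, about 0.22 kg, that holds the balls. Origin on its underside; +x points to its open nose, -x to its handle, z up. Bowl from x -12 to +92 mm, 79 mm wide (74 inside), walls 42 mm high and 2.5 mm thick, falling to 31 mm at the nose; floor 2.5 mm thick, flat up to x = 62 mm and then rising 0.41 rad to the lip, so that balls roll out once it is tipped nose-down well past 0.45 rad (0.75 rad empties it)
- scoop_grip (a point): grip point in the middle of the scoop's straight dark handle, at x -52, z 36 mm in the scoop's frame; handle 18 mm wide across (along the scoop's y), 20 mm high, from x -95 to -19 mm, its flat sides upright
- scoop_lip (a point): middle of the scoop's open front lip, upper edge, at x 92, z 16 mm in the scoop's frame
- scoop_pocket (a point): centre of the space in the scoop where the balls lie, at x 27, z 13 mm in the scoop's frame
- ball_0_center (a point): centre of one of the five loose white ceramic grinding balls, 22 mm wide, 33 g, which start in the scoop
- ball_1_center (a point): centre of one of the five loose white ceramic grinding balls, 22 mm wide, 33 g, which start in the scoop
- ball_2_center (a point): centre of one of the five loose white ceramic grinding balls, 22 mm wide, 33 g, which start in the scoop
- ball_3_center (a point): centre of one of the five loose white ceramic grinding balls, 22 mm wide, 33 g, which start in the scoop
- ball_4_center (a point): centre of one of the five loose white ceramic grinding balls, 22 mm wide, 33 g, which start in the scoop
- jar_small: bystander, loose: a white lidded plastic jar 47 mm wide, 60 mm high; origin at the centre of its underside
- label_roll: bystander, loose: a white roll of labels lying flat, 58 mm wide, 25 mm high; origin at the centre of its underside
- cassette_stack: bystander, loose: a leaning stack of green tissue cassettes 30x48x36 mm; origin at the centre of its underside
- pen_tub: bystander, loose: a white tub of pens, 125 mm wide, 146 mm high; origin at the centre of its underside
- timer: bystander, loose: a white round bench timer 65 mm wide, 46 mm high; origin at the centre of its underside
- jar_large: bystander, loose: a white lidded plastic jar 56 mm wide, 72 mm high; origin at the centre of its underside

How it is judged:
On the way, in this order (a step that is already met when the one before it is completed fails the run):
1. all five balls lie in the hopper, on the shut gate (horizontal distance between each of ball_0_center, ball_1_center, ball_2_center, ball_3_center, ball_4_center and hopper_mouth below 0.05 m and z of ball_0_center in the frame of hopper_mouth between -0.058 and 0 m and z of ball_1_center in the frame of hopper_mouth between -0.058 and 0 m and z of ball_2_center in the frame of hopper_mouth between -0.058 and 0 m and z of ball_3_center in the frame of hopper_mouth between -0.058 and 0 m and z of ball_4_center in the frame of hopper_mouth between -0.058 and 0 m and value of joint gate_lever below 0.1 rad), for 0.2 s.
2. the gate lever is swung to its stop, with the scoop standing flat on the bench (value of joint gate_lever above 0.92 rad and height (world z) of scoop below 0.012 m and angle between scoop's own z axis and vertical below 0.12 rad), for 0.2 s.
At the end, for the whole second after the job is handed in: All five balls are inside the jar under the hopper, the lever is back at rest (below 0.08 rad), and the scoop stands flat (within 0.12 rad) and still on the bench (underside less than 12 mm up), released (horizontal distance between each of ball_0_center, ball_1_center, ball_2_center, ball_3_center, ball_4_center and jar_floor below 0.042 m and z of each of ball_0_center, ball_1_center, ball_2_center, ball_3_center, ball_4_center in the frame of jar_floor below 0.045 m and value of joint gate_lever below 0.08 rad and angle between scoop's own z axis and vertical below 0.12 rad and height (world z) of scoop between -0.01 and 0.012 m and linear speed of scoop below 0.02 m/s); the robot touches nothing.
It fails at once if the scoop is tipped more than 0.5 rad with balls still in it while its lip is more than 60 mm above the hopper's rim or more than 90 mm sideways from the middle of the mouth (angle between scoop's own z axis and vertical above 0.5 rad and distance between any of ball_0_center, ball_1_center, ball_2_center, ball_3_center, ball_4_center and scoop_pocket below 0.06 m and (z of scoop_lip in the frame of hopper_mouth above 0.06 m or horizontal distance between scoop_lip and hopper_mouth above 0.09 m)).
It fails at once if a bystander is shifted more than 20 mm (distance of any of jar_small, label_roll, cassette_stack, pen_tub, timer, jar_large from where it was at the start of the episode above 0.02 m).
It also fails if it takes over 72 s, if anything falls off the work surface, if the arm or the gripper's body presses on something with over 40 N, if the wrist force passes 120 N, or if a joint passes its speed limit or range.

### The arm

A 7-joint arm with a two-finger parallel gripper is mounted at the origin on the work surface; the furniture and walls round the work are solid. World frame = base frame: x ahead of the robot, y to its left, z up, the work surface at z = 0. Lengths are in m, angles in rad, forces in N, time in s.
With the tool pointing down it reaches from about 0.35 to 0.9 m from the base axis. Payload 8.1 kg.
Tool frame: the origin (TCP) lies midway between the tips of the shut fingers; the grasp point (between the pads) lies behind it (arm.tcp_to_grasp is the z of the grasp point in the tool frame, in m); z points along the fingers, y is the line along which they close (so a half turn about z gives the same grasp; the last joint's range is limited). The gripper opens to 92 mm and grips with 3 to 60 N. Pads are 19 mm wide; open, the fingers measure 130 mm over their backs; the gripper's body (75 mm by 190 mm) begins 47 mm behind the grasp point.
Start: joints at [-1.255, 0.434, 0.025, 1.573, -0.012, 1.134, -0.075], TCP at [0.254, 0.571, 0.227] pointing down, gripper open.
Joint ranges: [-2.62, 2.62], [-0.44, 2.09], [-1.27, 1.32], [0.08, 2.57], [-1.32, 4.46], [0.12, 2], [-2.74, 2.74]. Speed limits (rad/s): [2.22, 2.22, 3.01, 3.01, 3.14, 3.14, 3.14].

### API

Orientations are given as a rotation vector (axis times angle).
In Python, from cell import readout, vision, arm gives the robot as it stands.
- The arm moves only by the tool carry_out, never from a script. Its argument "increments" is one flat list of numbers, 6 for each row, row after row: the shift along the world's x, y, z in mm, then the turn, a rotation vector about the world's x, y, z in rad. In form: [tx, ty, tz, wx, wy, wz, tx, ty, tz, wx, wy, wz, ...]. A call has 1 to 20 rows; each row shifts and turns the commanded pose from where the row before left it; what a row does not reach is not made up. A row lasts 1/8 s, in which the tool goes at most 62.5 mm and 10.7 degrees, less where a joint would pass 70% of its speed; a pose out of reach is approached as far as the arm can. A call with a gripper value outside its range is refused whole. "grip" is the closure, from 0 (fully open) to 1 (shut), set as the call begins (left out, the last holds). The fingers move at their own pace and stop on an object; "newtons" is the grip in N (left out, the last holds). Time passes only in rows, so rows that do not move let the fingers close. It gives the time, the measured TCP pose, the force, the opening and the grip force at its end, in the units of the state.
- readout.observe(): the state, without advancing time (a new reading comes with each control period).
- vision.get_image(name): name is "scene" or "top" or "wrist"; returns the picture (420x560x3 uint8, red, green, blue); there is no depth.
- vision.calibration(name): a dict with "fov_y" (degrees; the focal length in pixels is half the picture's height over the tangent of half this angle, whatever the lens; pixels are square), "cx", "cy" (the principal point, pixels), "k1" (the pictures are not rectified: a ray, as slopes to the right and down, at radius r is drawn at 1 + k1 r^2 times it, then the intrinsics apply), "pose" (4x4, takes a point from camera to world coordinates). Camera axes: x right, y up, looking along -z (the intrinsics and any distortion apply to the point x, -y, -z); pixel columns grow to the right and rows downward; lengths in m; the calibration is good to about 2 mm. A picture is of the moment at which its call begins: read the wrist's pose just before it. calibration takes no time and is no camera call; for the wrist camera it gives the pose at the moment of the call.
- arm.sign_off(): hands the job in; it is judged then, once.
The state is a dict: "clock": time; "joints": joint angles; "dq": joint speeds; "joint_efforts": joint torques, N m; "position": TCP position; "ee_rot": TCP orientation; "force": force on the tool from outside, world axes, zero at the start; "ft_torque": the same for the moment, N m; "width": opening from 0.0 (shut) to 1.0 (fully open); "gripper_force": force on a finger pad.
Only numpy, scipy, OpenCV 4.12 (cv2) and the standard library are available. Lean on these libraries where they do the work, as an engineer would, in place of code of your own. Each camera call takes 0.05 s, during which the arm holds its last target. There are 200 camera calls.

## Working session

There is one attempt and no reset: what is moved stays moved. The work goes in short steps, Python scripts to look and compute and a tool call to move; the robot and the scene stay as the last step left them, time stands still between calls to the robot, and variables do not carry over. Pictures are saved under pics/ and viewed, at most 10 in all, crops included, and the job is handed in when it is done.

Besides the shell and the picture viewer there is one more tool, called after "Call:" as name(argument=value, ...) on one line, values as JSON. carry_out: Moves the arm, as the interface text tells. Its arguments: {"type":"object","properties":{"increments":{"type":"array","items":{"type":"number"}},"grip":{"type":"number"},"newtons":{"type":"number"}},"required":["increments"]}

```bash
mkdir -p pics; cat > h.py <<'E'
import numpy as np, cv2
from cell import readout, vision, arm
def ray(cal,u,v):
    f=210/np.tan(np.radians(cal['fov_y'])/2)
    d=np.array([(u-cal['cx'])/f,(v-cal['cy'])/f]); s=d.copy()
    for _ in range(30): s=d/(1+cal['k1']*(s@s))
    T=np.array(cal['pose']); return T[:3,3], T[:3,:3]@np.array([s[0],-s[1],-1])
def onz(cal,u,v,z):
    o,d=ray(cal,u,v); return o+d*(z-o[2])/d[2]
def proj(cal,p):
    f=210/np.tan(np.radians(cal['fov_y'])/2)
    T=np.array(cal['pose']); q=T[:3,:3].T@(np.array(p)-T[:3,3])
    s=np.array([q[0],-q[1]])/-q[2]; s=s*(1+cal['k1']*(s@s)); return np.array([cal['cx'],cal['cy']])+f*s
E
python3 - <<'E'
from h import *
o=readout.observe(); print(o['position'],o['ee_rot'],o['clock'],arm.tcp_to_grasp)
for n in ['scene','top']:
    c=vision.calibration(n); print(n,c)
    im=vision.get_image(n); cv2.imwrite(f'pics/{n}0.png',cv2.resize(im[:,:,::-1],(800,600),interpolation=cv2.INTER_CUBIC)); np.save(f'{n}0.npy',im)
E
```

```text
[0.25400617 0.57048099 0.22595585] [-6.53141847e-01 -3.07272224e+00  2.46615200e-03] 0.0 -0.0188
scene {'fov_y': 48.19280861811279, 'cx': 287.4196012801077, 'cy': 206.23446479693504, 'k1': -0.12124108249931857, 'pose': array([[-0.55192467,  0.42320376, -0.7185247 , -0.29327149],
       [-0.8338771 , -0.27461566,  0.47878516,  0.48479706],
       [ 0.00530555,  0.86341463,  0.50446708,  0.64498406],
       [ 0.        ,  0.        ,  0.        ,  1.        ]])}
top {'fov_y': 47.324754194315936, 'cx': 275.59959269941237, 'cy': 223.26925599425456, 'k1': -0.15672545016122535, 'pose': array([[ 0.05486359,  0.97340945, -0.22240509,  0.22747825],
       [-0.998491  ,  0.0529525 , -0.01455154, -0.02362177],
       [-0.0023877 ,  0.22286784,  0.97484575,  1.09895338],
       [ 0.        ,  0.        ,  0.        ,  1.        ]])}
```

View pics/top0.png

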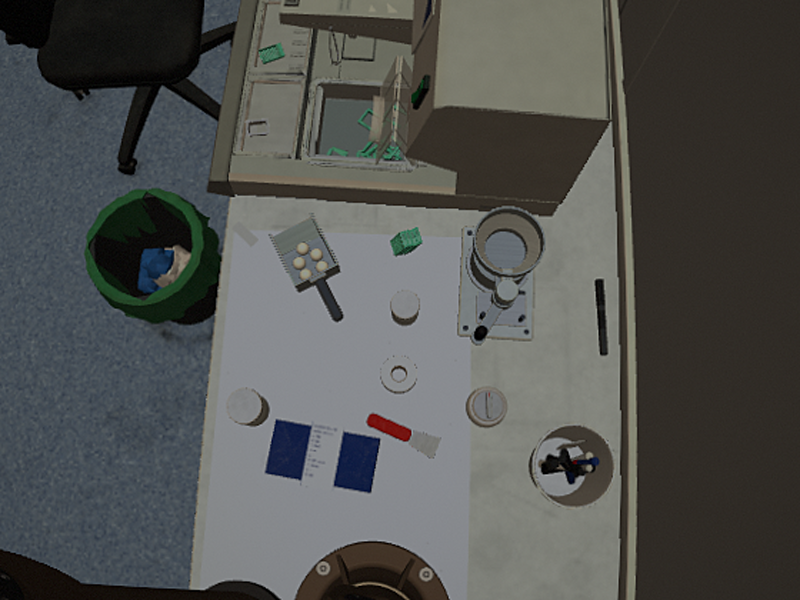

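View pics/scene0.png

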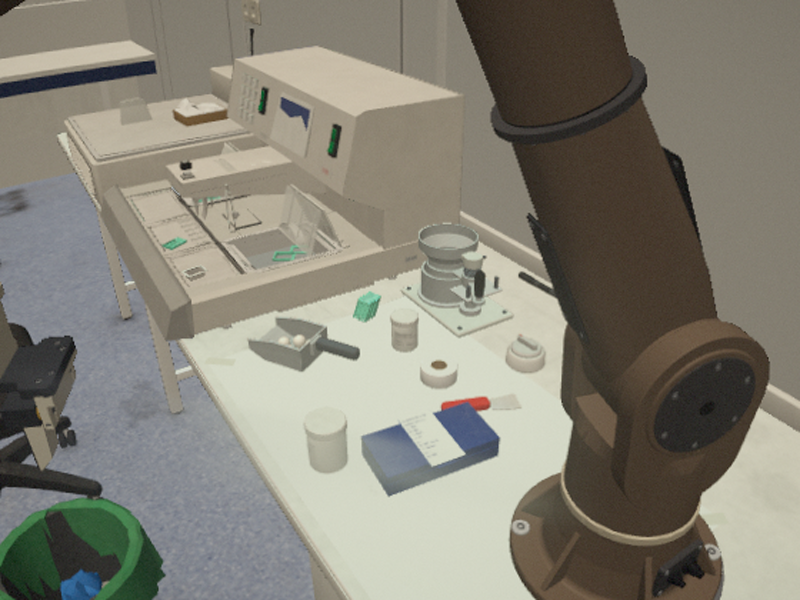

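The top view (800x600) shows the scoop handle at about (318,282)-(338,318) with its nose toward (292,228). The hopper is at (508,243), the column top at (507,290) and the knob at (480,334). The other objects lie around them: cassettes (406,241), jar (405,307), roll (398,374).

```bash
cat > m.py <<'E'
from h import *
im=np.load('top0.npy'); c=vision.calibration('top'); g=im.max(axis=2)
S=0.7
def P(u,v,z): return np.round(onz(c,u*S,v*S,z),4)
# handle
m=np.zeros_like(g); x0,y0,x1,y1=[int(a*S) for a in (305,268,352,330)]
m[y0:y1,x0:x1]=(g[y0:y1,x0:x1]<95)
n,l,st,ce=cv2.connectedComponentsWithStats(m); k=1+st[1:,4].argmax()
r=cv2.minAreaRect(np.argwhere(l==k)[:,::-1].astype(np.float32)); b=cv2.boxPoints(r)
print('handle rect',r,st[k]); print([onz(c,*p,0.04).round(4) for p in b], onz(c,*r[0],0.04))
# knob
x0,y0,x1,y1=[int(a*S) for a in (465,318,495,350)]
m[:]=0; m[y0:y1,x0:x1]=g[y0:y1,x0:x1]<70
n,l,st,ce=cv2.connectedComponentsWithStats(m); k=1+st[1:,4].argmax(); print('knob',ce[k],st[k],onz(c,*ce[k],.12))
print('hopper rim L/R/T/B',[P(*p,.131) for p in((473,243),(545,243),(508,207),(508,280))])
print('base corners',[P(*p,.01) for p in((460,226),(458,336),(533,339))])
print('coltop',P(507,290,.123))
crop=im[130:250,150:400,::-1]; cv2.imwrite('pics/crop.png',cv2.resize(crop,(800,384),interpolation=cv2.INTER_CUBIC))
print('bal',[P(*p,.0135) for p in ((302,248),(316,254),(299,263),(318,267),(305,274))])
for nme,p,z in (('cass',(406,241),.03),('jarS',(405,303),.06),('roll',(398,374),.025),('timer',(487,405),.046),('tub',(571,465),.1),('jarL',(244,405),.07)): print(nme,P(*p,z))
E
python3 m.py
```

```text
handle rect ((225.74612426757812, 206.06478881835938), (37.24514389038086, 24.915939331054688), 86.3086166381836) [213 187  27  38 352]
[array([0.544 , 0.1435, 0.04  ]), array([0.5509, 0.0861, 0.04  ]), array([0.4633, 0.0742, 0.04  ]), array([0.4565, 0.1304, 0.04  ])] [0.50323013 0.10841775 0.04      ]
knob [336.1375 232.8   ] [332 228  10  11  80] [ 0.43728666 -0.13650604  0.12      ]
hopper rim L/R/T/B [array([ 0.571 , -0.1211,  0.131 ]), array([ 0.5775, -0.2297,  0.131 ]), array([ 0.632, -0.173,  0.131]), array([ 0.5164, -0.1744,  0.131 ])]
base corners [array([ 0.643 , -0.1105,  0.01  ]), array([ 0.4532, -0.1132,  0.01  ]), array([ 0.4548, -0.236 ,  0.01  ])]
coltop [ 0.5032 -0.1744  0.123 ]
bal [array([0.5885, 0.1526, 0.0135]), array([0.5791, 0.1282, 0.0135]), array([0.562 , 0.1553, 0.0135]), array([0.5566, 0.123 , 0.0135]), array([0.5434, 0.1436, 0.0135])]
cass [ 0.604  -0.0207  0.03  ]
jarS [ 0.491  -0.0243  0.06  ]
roll [ 0.3837 -0.0193  0.025 ]
timer [ 0.3397 -0.1589  0.046 ]
tub [ 0.2522 -0.2776  0.1   ]
jarL [0.3164 0.2108 0.07  ]
```

View pics/crop.png

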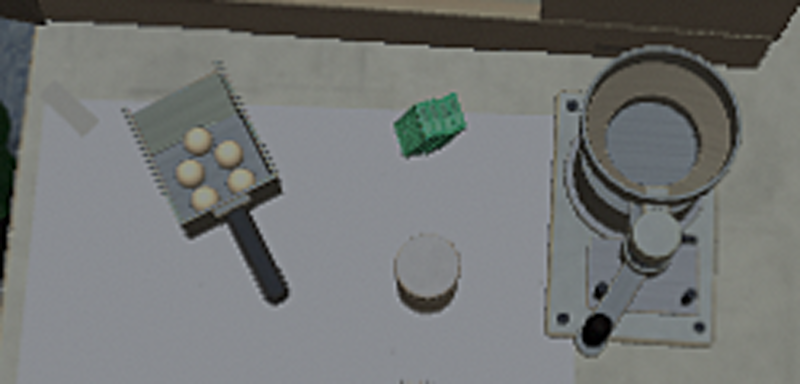

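```bash
python3 - <<'E'
from h import *
c=vision.calibration('top'); cs=vision.calibration('scene')
Q=lambda x,y,z: onz(c,150+(x+.5)/3.2-.5,130+(y+.5)/3.2-.5,z)
a=Q(237,209,.046);b=Q(276,300,.042)
print('handle',a,b,'heading',np.degrees(np.arctan2(*(a-b)[1::-1])),np.hypot(*(a-b)[:2]))
nl,nr,bl,br=Q(123,110,.031),Q(220,65,.031),Q(187,236,.0),Q(281,185,.042)
print(nl,nr,br); 
d=nr-nl; print('nose width',np.hypot(*d[:2]),'heading',np.degrees(np.arctan2(*d[1::-1]))+90)
for nm,e in(('rightwall',nr-br),): print(nm,np.degrees(np.arctan2(*e[1::-1])))
# refine from scene: handle dark mask
im=np.load('scene0.npy'); g=im.max(axis=2); m=np.zeros_like(g)
m[228:256,215:256]=g[228:256,215:256]<100
n,l,st,ce=cv2.connectedComponentsWithStats(m);k=1+st[1:,4].argmax();print('scene handle',st[k],ce[k])
for p in ((a+b)/2,a,b): print(proj(cs,[p[0],p[1],.036]))
E
```

```text
handle [0.52765087 0.11441818 0.046     ] [0.46341409 0.08191486 0.042     ] heading 26.83906287373975 0.07199186715640722
[0.60379114 0.20751761 0.031     ] [0.64271967 0.138314   0.031     ] [0.54841551 0.08462221 0.042     ]
nose width 0.0794013263923641 heading 29.35869505584735
rightwall 29.654890584929937
scene handle [221 240  30  11 122] [235.37704918 245.37704918]
[236.02470748 244.18984175]
[223.15927653 239.64687578]
[249.29293644 248.86286482]
```

Top and scene views agree: the scoop's grip is at about (0.4985, 0.102), heading about 29°.

Call:
carry_out(increments=[20.4, -39, 0, 0, 0, 0.077, 20.4, -39, 0, 0, 0, 0.077, 20.4, -39, 0, 0, 0, 0.077, 20.4, -39, 0, 0, 0, 0.077, 20.4, -39, 0, 0, 0, 0.077, 20.4, -39, 0, 0, 0, 0.077, 20.4, -39, 0, 0, 0, 0.077, 20.4, -39, 0, 0, 0, 0.077, 20.4, -39, 0, 0, 0, 0.077, 20.4, -39, 0, 0, 0, 0.077, 20.4, -39, 0, 0, 0, 0.077, 20.4, -39, 0, 0, 0, 0.077, 0, 0, -25, 0, 0, 0, 0, 0, -25, 0, 0, 0, 0, 0, -25, 0, 0, 0, 0, 0, -25, 0, 0, 0, 0, 0, 0, 0, 0, 0], grip=0)

```text
clock: 2.22
position: [0.4975, 0.1025, 0.1252]
ee_rot: [0.784, -3.038, 0.0]
force: [0.5, 0.2, 0.1]
width: 0.999
gripper_force: 0.0
```

```bash
python3 - <<'E'
from h import *
o=readout.observe(); print(o['position'],o['ee_rot'],o['joints'],o['clock'])
im=vision.get_image('wrist'); c=vision.calibration('wrist'); print(c['pose'],c['fov_y'])
cv2.imwrite('pics/w1.png',im[:,:,::-1]); np.save('w1.npy',im)
print(proj(c,[.4985,.102,.046]),proj(c,[.5405,.125,.046]), proj(c,[.461,.081,.046]))
E
```

```text
[0.49748704 0.10254221 0.12516565] [ 7.83994389e-01 -3.03795418e+00  3.38225717e-04] [-0.37071117  0.364074    0.08023266  1.97925563 -0.03959297  0.80384029
  1.80779185] 2.225
[[-4.84007150e-01 -8.42372286e-01 -2.36951493e-01  4.34233889e-01]
 [ 8.75063655e-01 -4.65669831e-01 -1.31966695e-01  6.62646263e-02]
 [ 8.23924625e-04 -2.71220463e-01  9.62516899e-01  2.84094672e-01]
 [ 0.00000000e+00  0.00000000e+00  0.00000000e+00  1.00000000e+00]] 67.29292883315361
[278.87495474 222.0736694 ] [278.63376363 277.20088766] [278.57256043 167.47814427]
```

View pics/w1.png

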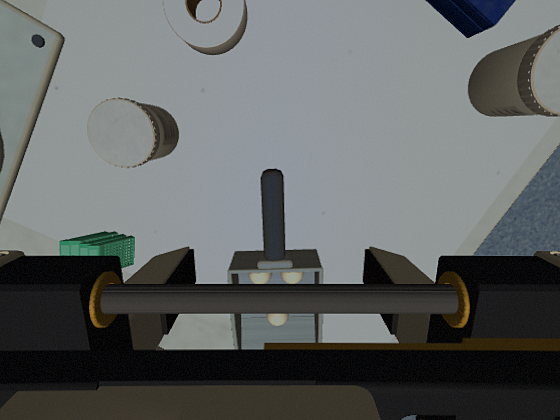

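Wrist view: the handle runs (272,170)-(274,262), well aligned and about 4 mm off the predicted axis. I'll correct that, go down and grip.

Call:
carry_out(increments=[3, -4, -28, 0, 0, 0, 0, 0, -28, 0, 0, 0, 0, 0, -24, 0, 0, 0, 0, 0, -16, 0, 0, 0, 0, 0, -12, 0, 0, 0, 0, 0, 0, 0, 0, 0])

```text
clock: 3.02
position: [0.5019, 0.099, 0.0185]
ee_rot: [0.785, -3.041, -0.0]
force: [0.6, 0.4, 0.6]
width: 0.997
gripper_force: 0.0
```

Call:
carry_out(increments=[0, 0, 0, 0, 0, 0, 0, 0, 0, 0, 0, 0, 0, 0, 0, 0, 0, 0, 0, 0, 0, 0, 0, 0, 0, 0, 0, 0, 0, 0, 0, 0, 0, 0, 0, 0, 0, 0, 0, 0, 0, 0, 0, 0, 0, 0, 0, 0], grip=1, newtons=45)

```text
clock: 4.03
position: [0.5019, 0.0991, 0.0187]
ee_rot: [0.785, -3.042, -0.0]
force: [1.3, -0.6, 0.4]
width: 0.197
gripper_force: 44.7
```

Call:
carry_out(increments=[0, 0, 5, 0, 0, 0, 0, 0, 10, 0, 0, 0, 0, 0, 20, 0, 0, 0, 0, 0, 25, 0, 0, 0, 0, 0, 25, 0, 0, 0, 0, 0, 25, 0, 0, 0, 0, 0, 25, 0, 0, 0, 0, 0, 25, 0, 0, 0, 0, 0, 20, 0, 0, 0, 0, 0, 10, 0, 0, 0, 0, 0, 0, 0, 0, 0])

```text
clock: 5.4
position: [0.5021, 0.099, 0.2092]
ee_rot: [-0.785, 3.041, 0.0]
force: [-0.7, -0.5, -4.1]
width: 0.191
gripper_force: 44.7
```

```bash
python3 - <<'E'
from h import *
o=readout.observe(); print(o['position'],o['ee_rot'],o['joints'],o['clock'])
im=vision.get_image('wrist')
im2=vision.get_image('scene')
cv2.imwrite('pics/g1.png',cv2.resize(np.hstack([im,im2])[:,:,::-1],(800,300),interpolation=cv2.INTER_AREA))
E
```

```text
[0.50208374 0.09897517 0.20924049] [-7.84670173e-01  3.04101820e+00  1.61919958e-04] [-0.37465602  0.26616939  0.0941507   1.87603498 -0.02948295  0.99973537
  1.807951  ] 5.4
```

View pics/g1.png

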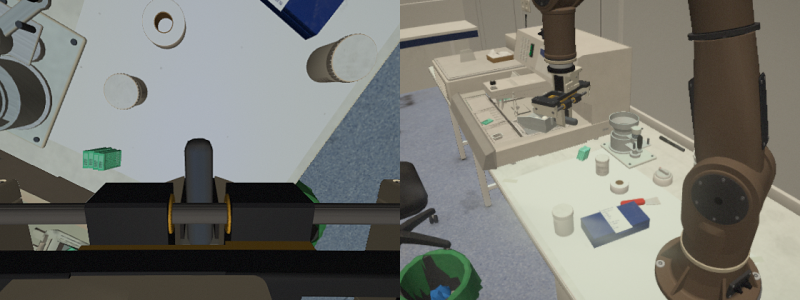

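Call:
carry_out(increments=[-8, -4, 0, 0, 0, -0.04, -12, -10, 0, 0, 0, -0.08, -11, -12, 0, 0, 0, -0.1, 0, -12, 0, 0, 0, -0.1, 0, -12, 0, 0, 0, -0.1, 0, -12, 0, 0, 0, -0.1, 0, -12, 0, 0, 0, -0.1, 0, -12, 0, 0, 0, -0.1, 0, -12, 0, 0, 0, -0.1, 0, -12, 0, 0, 0, -0.1, 0, -12, 0, 0, 0, -0.1, 0, -12, 0, 0, 0, -0.1, 0, -11, 0, 0, 0, -0.1, 0, -9, 0, 0, 0, -0.1, 0, -4.5, 0, 0, 0, -0.059, 0, 0, 0, 0, 0, 0, 0, 0, 0, 0, 0, 0, 0])

```text
schema error: expected a multiple of 6 numbers
```

```bash
python3 - <<'E'
from h import *
o=readout.observe(); print(o['position'],o['ee_rot'],o['joints'],o['clock'])
im=vision.get_image('top')
im2=vision.get_image('scene')
a=im[100:310,250:450]; b=im2[100:310,200:400]
cv2.imwrite('pics/t1.png',cv2.resize(np.hstack([a,b])[:,:,::-1],(800,420),interpolation=cv2.INTER_CUBIC))
E
```

```text
[0.50143472 0.09885483 0.20808222] [ 7.84807587e-01 -3.04075845e+00  4.39458662e-05] [-0.37462359  0.26757793  0.09395899  1.8772775  -0.02950878  0.99925011
  1.80796939] 5.5
```

View pics/t1.png

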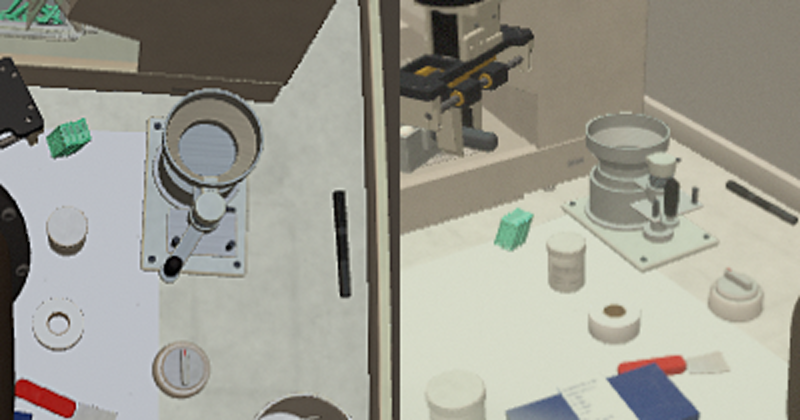

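The move was refused because of a miscounted list, so this picture just shows the unobstructed charger with the scoop still at upper left. I'll resend it.

Call:
carry_out(increments=[-8, -4, 0, 0, 0, -0.04, -12, -10, 0, 0, 0, -0.08, -10, -12, 0, 0, 0, -0.1, 0, -12, 0, 0, 0, -0.1, 0, -12, 0, 0, 0, -0.1, 0, -12, 0, 0, 0, -0.1, 0, -12, 0, 0, 0, -0.1, 0, -12, 0, 0, 0, -0.1, 0, -12, 0, 0, 0, -0.1, 0, -12, 0, 0, 0, -0.1, 0, -12, 0, 0, 0, -0.1, 0, -12, 0, 0, 0, -0.1, 0, -11, 0, 0, 0, -0.1, 0, -9, 0, 0, 0, -0.1, 0, -4.5, 0, 0, 0, -0.059, 0, 0, 0, 0, 0, 0, 0, 0, 0, 0, 0, 0])

```text
clock: 7.72
position: [0.4717, -0.0592, 0.2086]
ee_rot: [-1.328, -2.847, -0.0]
force: [0.3, 0.3, -3.9]
width: 0.195
gripper_force: 44.7
```

```bash
python3 - <<'E'
from h import *
o=readout.observe(); print(o['position'],o['ee_rot'],o['joints'],o['clock'])
im=vision.get_image('top'); np.save('t2.npy',im)
im2=vision.get_image('scene'); np.save('s2.npy',im2)
a=im[100:310,250:450]; b=im2[100:310,200:400]
cv2.imwrite('pics/t2.png',cv2.resize(np.hstack([a,b])[:,:,::-1],(800,420),interpolation=cv2.INTER_CUBIC))
E
```

```text
[ 0.47165559 -0.05922653  0.20858335] [-1.32800036e+00 -2.84661525e+00 -1.41969137e-04] [-0.3201683   0.20983444  0.39897017  1.97451916 -0.09815161  0.97591957
  0.8238661 ] 7.725
```

View pics/t2.png

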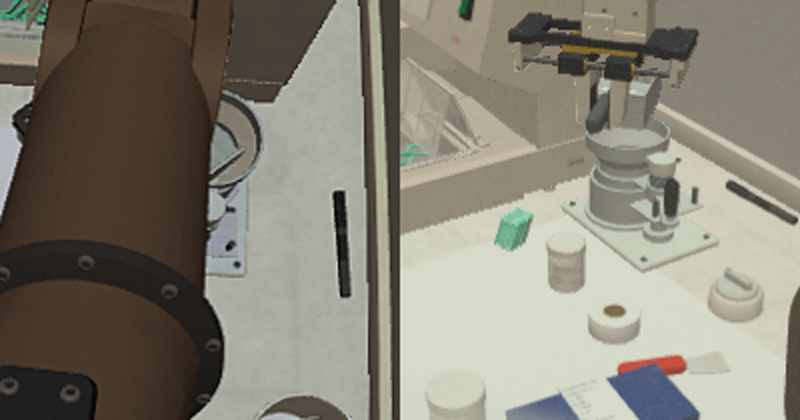

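The scene crop shows the scoop held level with its nose over the hopper at about (630,110). I'll bring the lip down and compute the tipping rows about it.

Call:
carry_out(increments=[0, 3, -10, 0, 0, 0, 0, 3.6, -15, 0, 0, 0, 0, 3, -15, 0, 0, 0, 0, 0, -10, 0, 0, 0, 0, 0, 0, 0, 0, 0])

```text
clock: 8.45
position: [0.4714, -0.05, 0.1577]
ee_rot: [-1.329, -2.845, 0.002]
force: [0.3, 0.1, -4.0]
width: 0.191
gripper_force: 44.7
```

```bash
python3 - <<'E'
from h import *
o=readout.observe(); print(o['position'],o['joints'],o['clock'])
h=np.array([np.cos(np.radians(-50)),np.sin(np.radians(-50))]); ax=np.array([-h[1],h[0]])
def tcp(t,dz): return np.r_[h*(-143*np.cos(t)+2.5*np.sin(t)), 143*np.sin(t)+2.5*np.cos(t)+dz]
def seg(ts,dz):
    for (a,b),(c,d) in zip(zip(ts,ts[1:]),zip(dz,dz[1:])): print(list((tcp(b,d)-tcp(a,c)).round(1))+list((ax*(b-a)).round(4)))
seg([0,.05,.1,.15,.2,.25,.3,.35,.4],np.linspace(0,-15,9)); print()
t=np.arange(.4,.901,.05); seg(list(t),[0]*len(t))
E
```

```text
[ 0.47135988 -0.04999579  0.15774486] [-0.31556855  0.27450194  0.38099286  2.04064674 -0.13378619  0.85163903
  0.8378673 ] 8.45
[np.float64(0.2), np.float64(-0.2), np.float64(5.3), np.float64(0.0383), np.float64(0.0321)]
[np.float64(0.4), np.float64(-0.5), np.float64(5.2), np.float64(0.0383), np.float64(0.0321)]
[np.float64(0.7), np.float64(-0.8), np.float64(5.2), np.float64(0.0383), np.float64(0.0321)]
[np.float64(0.9), np.float64(-1.0), np.float64(5.1), np.float64(0.0383), np.float64(0.0321)]
[np.float64(1.1), np.float64(-1.3), np.float64(5.1), np.float64(0.0383), np.float64(0.0321)]
[np.float64(1.3), np.float64(-1.6), np.float64(5.0), np.float64(0.0383), np.float64(0.0321)]
[np.float64(1.5), np.float64(-1.8), np.float64(4.9), np.float64(0.0383), np.float64(0.0321)]
[np.float64(1.8), np.float64(-2.1), np.float64(4.7), np.float64(0.0383), np.float64(0.0321)]

[np.float64(2.0), np.float64(-2.3), np.float64(6.5), np.float64(0.0383), np.float64(0.0321)]
[np.float64(2.2), np.float64(-2.6), np.float64(6.3), np.float64(0.0383), np.float64(0.0321)]
[np.float64(2.4), np.float64(-2.8), np.float64(6.1), np.float64(0.0383), np.float64(0.0321)]
[np.float64(2.6), np.float64(-3.1), np.float64(5.9), np.float64(0.0383), np.float64(0.0321)]
[np.float64(2.8), np.float64(-3.3), np.float64(5.7), np.float64(0.0383), np.float64(0.0321)]
[np.float64(2.9), np.float64(-3.5), np.float64(5.5), np.float64(0.0383), np.float64(0.0321)]
[np.float64(3.1), np.float64(-3.7), np.float64(5.3), np.float64(0.0383), np.float64(0.0321)]
[np.float64(3.3), np.float64(-3.9), np.float64(5.0), np.float64(0.0383), np.float64(0.0321)]
[np.float64(3.4), np.float64(-4.1), np.float64(4.8), np.float64(0.0383), np.float64(0.0321)]
[np.float64(3.6), np.float64(-4.3), np.float64(4.5), np.float64(0.0383), np.float64(0.0321)]
```

Call:
carry_out(increments=[0.2, -0.2, 5.3, 0.0383, 0.0321, 0, 0.4, -0.5, 5.2, 0.0383, 0.0321, 0, 0.7, -0.8, 5.2, 0.0383, 0.0321, 0, 0.9, -1.0, 5.1, 0.0383, 0.0321, 0, 1.1, -1.3, 5.1, 0.0383, 0.0321, 0, 1.3, -1.6, 5.0, 0.0383, 0.0321, 0, 1.5, -1.8, 4.9, 0.0383, 0.0321, 0, 1.8, -2.1, 4.7, 0.0383, 0.0321, 0, 0, 0, 0, 0, 0, 0])

```text
clock: 9.57
position: [0.4807, -0.0605, 0.1991]
ee_rot: [-1.175, -2.51, -0.236]
force: [0.2, -0.2, -3.8]
width: 0.192
gripper_force: 44.7
```

```bash
python3 - <<'E'
from h import *
from scipy.spatial.transform import Rotation as R
o=readout.observe(); print(o['position'],o['joints'],o['clock'],R.from_rotvec(o['ee_rot']).as_matrix()[:,2])
im2=vision.get_image('scene')
b=im2[120:280,220:420]
cv2.imwrite('pics/s3.png',cv2.resize(b[:,:,::-1],(750,600),interpolation=cv2.INTER_CUBIC))
E
```

```text
[ 0.48070218 -0.06052475  0.19912519] [-0.04718728  0.45173988  0.35134559  1.73443725 -0.37383182  1.34452274
  1.14455844] 9.575 [-0.24866557  0.29742235 -0.92179465]
```

View pics/s3.png

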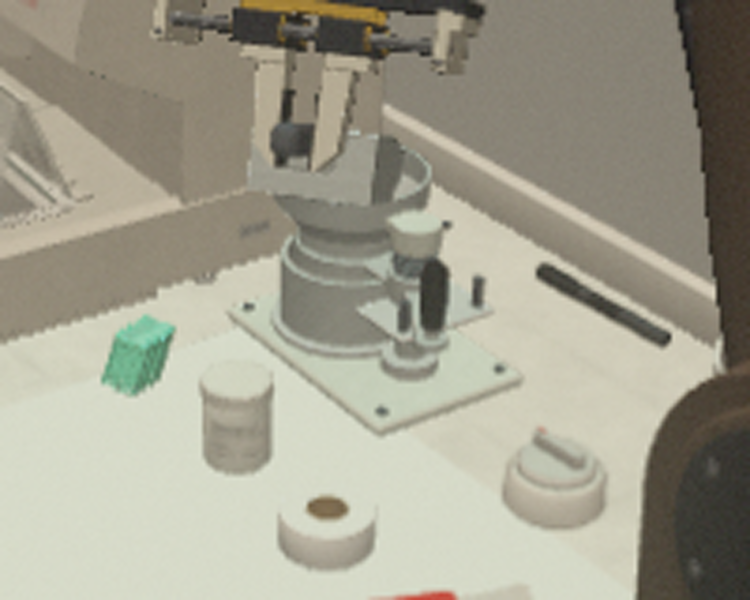

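The scene crop shows the scoop tipped about 0.4 rad with its nose in the mouth of the hopper (hopper rim right edge at (430,175)). Nothing is touching, so I'll tip on slowly.

Call:
carry_out(increments=[1, -1.2, 3.2, 0.0192, 0.016, 0, 1, -1.2, 3.2, 0.0192, 0.016, 0, 1.1, -1.3, 3.2, 0.0192, 0.016, 0, 1.1, -1.3, 3.2, 0.0192, 0.016, 0, 1.2, -1.4, 3.1, 0.0192, 0.016, 0, 1.2, -1.4, 3.1, 0.0192, 0.016, 0, 1.3, -1.5, 3, 0.0192, 0.016, 0, 1.3, -1.5, 3, 0.0192, 0.016, 0, 1.4, -1.6, 2.9, 0.0192, 0.016, 0, 1.4, -1.6, 2.9, 0.0192, 0.016, 0, 1.5, -1.7, 2.8, 0.0192, 0.016, 0, 1.5, -1.7, 2.8, 0.0192, 0.016, 0, 1.5, -1.8, 2.7, 0.0192, 0.016, 0, 1.5, -1.8, 2.7, 0.0192, 0.016, 0, 1.6, -1.9, 2.5, 0.0192, 0.016, 0, 1.6, -1.9, 2.5, 0.0192, 0.016, 0])

```text
clock: 11.62
position: [0.5012, -0.0842, 0.2462]
ee_rot: [-1.008, -2.158, -0.428]
force: [0.9, -0.4, -1.7]
width: 0.187
gripper_force: 44.7
```

Call:
carry_out(increments=[1.7, -2, 2.4, 0.0192, 0.016, 0, 1.7, -2, 2.4, 0.0192, 0.016, 0, 0, 0, 0, 0, 0, 0, 0, 0, 0, 0, 0, 0, 0, 0, 0, 0, 0, 0, 0, 0, 0, 0, 0, 0])

```text
clock: 12.38
position: [0.5044, -0.0879, 0.251]
ee_rot: [-0.987, -2.115, -0.448]
force: [-0.1, 0.9, -1.9]
width: 0.191
gripper_force: 44.7
```

```bash
python3 - <<'E'
from h import *
from scipy.spatial.transform import Rotation as R
o=readout.observe(); print(o['position'],o['joints'],o['clock'],np.arccos(-R.from_rotvec(o['ee_rot']).as_matrix()[2,2]),o['force'])
E
```

```text
[ 0.50444625 -0.08785806  0.25102284] [ 0.17273608  0.7263849   0.30848305  1.35674381 -0.51301867  1.89687049
  1.23430796] 12.375 0.8494038157697935 [-0.05873829  0.8595355  -1.91590116]
```

The force dropped from 4.0 to about 2 N, as expected for five balls leaving. Next I level and back off, then return the scoop to its old spot.

Call:
carry_out(increments=[0, 0, 10, 0, 0, 0, -5, 6, 2, -0.065, -0.0546, 0, -5, 6, 0, -0.065, -0.0546, 0, -5, 6, 0, -0.065, -0.0546, 0, -5, 6, 0, -0.065, -0.0546, 0, -5, 6, 0, -0.065, -0.0546, 0, -5, 6, 0, -0.065, -0.0546, 0, -5, 6, 0, -0.065, -0.0546, 0, -5, 6, 0, -0.065, -0.0546, 0, -5, 6, 0, -0.065, -0.0546, 0, -5, 6, 0, -0.065, -0.0546, 0, 0, 0, 0, 0, 0, 0])

```text
clock: 13.88
position: [0.4534, -0.0263, 0.2638]
ee_rot: [1.323, 2.849, 0.006]
force: [1.3, 0.1, -1.3]
width: 0.195
gripper_force: 44.7
```

Call:
carry_out(increments=[0, 10, 0, 0, 0, 0.09, 0, 10, 0, 0, 0, 0.1, 0, 10, 0, 0, 0, 0.1, 0, 10, 0, 0, 0, 0.1, 0, 10, 0, 0, 0, 0.1, 0, 10, 0, 0, 0, 0.1, 0, 10, 0, 0, 0, 0.1, 0, 10, 0, 0, 0, 0.1, 0, 10, 0, 0, 0, 0.1, 4, 10, 0, 0, 0, 0.1, 10, 10, 0, 0, 0, 0.1, 10, 10, 0, 0, 0, 0.1, 10, 4, 0, 0, 0, 0.1, 10, 0, 0, 0, 0, 0.09, 0, 0, 0, 0, 0, 0, 0, 0, 0, 0, 0, 0])

```text
clock: 15.88
position: [0.4983, 0.0954, 0.2628]
ee_rot: [0.783, -3.04, -0.003]
force: [-1.1, -0.1, -2.1]
width: 0.192
gripper_force: 44.7
```

```bash
python3 - <<'E'
from h import *
from scipy.spatial.transform import Rotation as R
o=readout.observe(); M=R.from_rotvec(o['ee_rot']).as_matrix(); print(o['position'],o['clock'],M.round(3),o['force'])
im=vision.get_image('top'); np.save('t4.npy',im)
a=im[100:240,150:400]
cv2.imwrite('pics/t4.png',cv2.resize(a[:,:,::-1],(800,448),interpolation=cv2.INTER_CUBIC))
E
```

```text
[0.49830524 0.09539984 0.2627776 ] 15.875 [[-0.876 -0.483 -0.003]
 [-0.483  0.876  0.001]
 [ 0.002  0.003 -1.   ]] [-1.12523933 -0.0818222  -2.12261784]
```

View pics/t4.png

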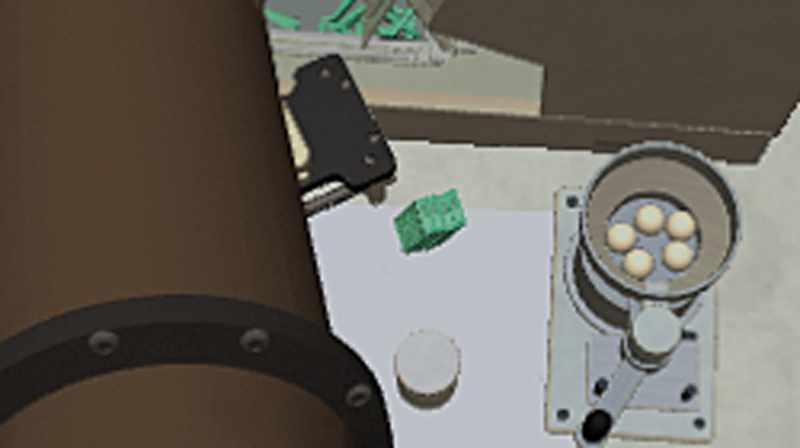

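All five balls lie on the shut gate, in a ring around (652,240). I'll lower the scoop.

Call:
carry_out(increments=[0, 0, -15, 0, 0, 0, 0, 0, -30, 0, 0, 0, 0, 0, -35, 0, 0, 0, 0, 0, -35, 0, 0, 0, 0, 0, -35, 0, 0, 0, 0, 0, -30, 0, 0, 0, 0, 0, -25, 0, 0, 0, 0, 0, -18, 0, 0, 0, 0, 0, -10, 0, 0, 0, 0, 0, -5, 0, 0, 0, 0, 0, 0, 0, 0, 0])

```text
clock: 17.3
position: [0.4985, 0.096, 0.0249]
ee_rot: [0.788, -3.04, -0.003]
force: [-0.3, 0.2, -2.0]
width: 0.193
gripper_force: 44.7
```

Call:
carry_out(increments=[0, 0, -2, 0, 0, 0, 0, 0, -2, 0, 0, 0, 0, 0, -1.5, 0, 0, 0, 0, 0, 0, 0, 0, 0])

```text
clock: 17.8
position: [0.4984, 0.096, 0.0193]
ee_rot: [0.788, -3.04, -0.003]
force: [0.5, 0.8, -1.6]
width: 0.193
gripper_force: 44.7
```

Call:
carry_out(increments=[0, 0, -1, 0, 0, 0, 0, 0, 0, 0, 0, 0, 0, 0, 0, 0, 0, 0, 0, 0, 0, 0, 0, 0, 0, 0, 0, 0, 0, 0, 0, 0, 0, 0, 0, 0, 0, 0, 0, 0, 0, 0], grip=0)

```text
clock: 18.68
position: [0.4985, 0.096, 0.0184]
ee_rot: [0.788, -3.04, -0.003]
force: [-0.3, -0.2, -0.1]
width: 0.903
gripper_force: 0.0
```

Call:
carry_out(increments=[0, 0, 10, 0, 0, 0, 0, 0, 25, 0, 0, 0, 0, 0, 35, 0, 0, 0, 0, 0, 40, 0, 0, 0, 0, 0, 40, 0, 0, 0, 0, 0, 30, 0, 0, 0, -6.5, -23.4, 0, 0, 0, -0.0506, -6.5, -23.4, 0, 0, 0, -0.0506, -6.5, -23.4, 0, 0, 0, -0.0506, -6.5, -23.4, 0, 0, 0, -0.0506, -6.5, -23.4, 0, 0, 0, -0.0506, -6.5, -23.4, 0, 0, 0, -0.0506, -6.5, -23.4, 0, 0, 0, -0.0506, -6.5, -23.4, 0, 0, 0, -0.0506, -6.5, -23.4, 0, 0, 0, -0.0506, -6.5, -23.4, 0, 0, 0, -0.0506, 0, 0, 0, 0, 0, 0])

```text
clock: 20.8
position: [0.4328, -0.1403, 0.1984]
ee_rot: [-0.006, -3.141, -0.002]
force: [0.8, -0.3, 0.2]
width: 0.998
gripper_force: 0.0
```

```bash
python3 - <<'E'
from h import *
c=vision.calibration('top')
for p in ((602,386),(690,396)): print([onz(c,150+p[0]/3.2,100+p[1]/3.2,z).round(3) for z in (.03,.09)])
o=readout.observe(); print(o['position'],o['ee_rot'],o['clock'])
im=vision.get_image('wrist'); s=vision.get_image('scene')
cw=vision.calibration('wrist'); print('knob pred px',proj(cw,[.436,-.138,.132]))
cv2.imwrite('pics/l1.png',cv2.resize(np.hstack([im,s])[:,:,::-1],(800,300),interpolation=cv2.INTER_AREA))
E
```

```text
[array([ 0.485, -0.151,  0.03 ]), array([ 0.471, -0.144,  0.09 ])]
[array([ 0.481, -0.214,  0.03 ]), array([ 0.467, -0.204,  0.09 ])]
[ 0.43282286 -0.14026363  0.19839933] [-5.63127779e-03 -3.14082645e+00 -2.23703995e-03] 20.8
knob pred px [279.9763602  230.48729194]
```

View pics/l1.png

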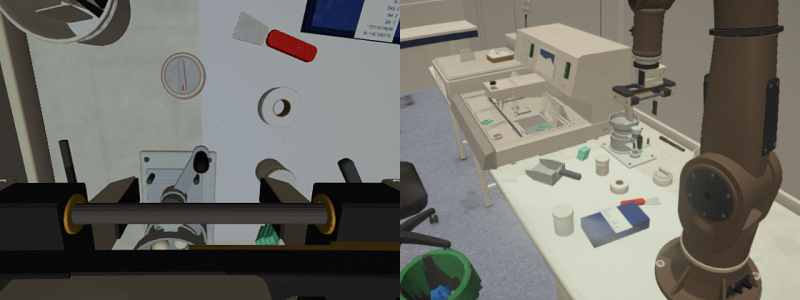

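The wrist view shows the knob at (201,160) (full-size about (281,224)), centred between the fingers. The scene view shows the scoop flat on the bench at (555,172).

Call:
carry_out(increments=[0, 0, -15, 0, 0, 0, 0, 0, -25, 0, 0, 0, 0, 0, -25, 0, 0, 0, 0, 0, -20, 0, 0, 0, 0, 0, -17, 0, 0, 0, 0, 0, 0, 0, 0, 0], grip=0.4, newtons=5)

```text
clock: 21.65
position: [0.4329, -0.137, 0.0954]
ee_rot: [0.004, -3.138, -0.004]
force: [-0.0, -0.7, -0.4]
width: 0.602
gripper_force: 0.0
```

Call:
carry_out(increments=[0, 0, 0, 0, 0, 0, 0, 0, 0, 0, 0, 0, 0, 0, 0, 0, 0, 0, 0, 0, 0, 0, 0, 0], grip=0.7)

```text
clock: 22.15
position: [0.4337, -0.138, 0.0966]
ee_rot: [0.002, -3.141, -0.003]
force: [0.5, 0.4, 0.4]
width: 0.3
gripper_force: 0.0
```

Call:
carry_out(increments=[-1, -5, 0, 0, 0, 0, -2, -8, 0, 0, 0, 0, -2, -8, 0, 0, 0, 0, -2, -8, 0, 0, 0, 0, 0, -8, 0, 0, 0, 0, 0, -8, 0, 0, 0, 0, 2, -8, 0, 0, 0, 0, 2, -8, 0, 0, 0, 0, 2, -8, 0, 0, 0, 0, 0, -4, 0, 0, 0, 0, 0, 0, 0, 0, 0, 0])

```text
clock: 23.52
position: [0.4317, -0.2105, 0.0959]
ee_rot: [0.002, -3.139, -0.005]
force: [-1.3, 5.1, -3.1]
width: 0.302
gripper_force: 2.3
```

Call:
carry_out(increments=[0, -3, 0, 0, 0, 0, 0, -2, 0, 0, 0, 0, 0, 0, 0, 0, 0, 0])

```text
clock: 23.9
position: [0.433, -0.215, 0.0962]
ee_rot: [0.004, -3.141, -0.004]
force: [2.5, 6.8, -3.9]
width: 0.3
gripper_force: 3.1
```

Call:
carry_out(increments=[0, -2, 0, 0, 0, 0, 0, -1, 0, 0, 0, 0, 0, 0, 0, 0, 0, 0])

```text
clock: 24.28
position: [0.4332, -0.2169, 0.0961]
ee_rot: [0.005, -3.141, -0.006]
force: [1.3, 10.1, -3.4]
width: 0.328
gripper_force: 5.0
```

The stop is reached: the force jumped and the finger yielded. I'll hold, then check.

Call:
carry_out(increments=[0, 0, 0, 0, 0, 0, 0, 0, 0, 0, 0, 0, 0, 0, 0, 0, 0, 0, 0, 0, 0, 0, 0, 0, 0, 0, 0, 0, 0, 0, 0, 0, 0, 0, 0, 0], newtons=20)

```text
clock: 25.02
position: [0.4333, -0.2158, 0.0961]
ee_rot: [0.007, -3.141, -0.008]
force: [3.4, 13.6, -2.5]
width: 0.297
gripper_force: 6.7
```

```bash
python3 - <<'E'
from h import *
o=readout.observe(); print(o['force'],o['width'],o['position'])
im=vision.get_image('top'); a=im[80:250,280:420]
m=((a[:,:,0].astype(int)>170)&(a[:,:,0].astype(int)-a[:,:,2]>15)).astype(np.uint8)
t=np.load('t4.npy')[80:250,280:420]; mt=((t[:,:,0].astype(int)>170)&(t[:,:,0].astype(int)-t[:,:,2]>15)).astype(np.uint8)
for q in (mt,m):
    n,l,s,ce=cv2.connectedComponentsWithStats(q); print([(ce[i].round(0).tolist(),int(s[i,4])) for i in range(1,n) if s[i,4]>8])
cv2.imwrite('pics/g5.png',cv2.resize(a[:,:,::-1],(494,600),interpolation=cv2.INTER_CUBIC))
E
```

```text
[ 3.42859836 13.60310615 -2.47985794] 0.29708851546019444 [ 0.43325258 -0.21582898  0.0960899 ]
[([134.0, 1.0], 19), ([22.0, 53.0], 92), ([73.0, 87.0], 43), ([82.0, 89.0], 42), ([64.0, 93.0], 42), ([81.0, 99.0], 41), ([69.0, 101.0], 43)]
[([71.0, 89.0], 34), ([60.0, 95.0], 10), ([78.0, 95.0], 33), ([68.0, 98.0], 33)]
```

The masks show the balls lower and partly shadowed, so they have dropped into the jar. I'll bring the lever back, release it and go up.

Call:
carry_out(increments=[-2, 8, 0, 0, 0, 0, -2, 8, 0, 0, 0, 0, -2, 8, 0, 0, 0, 0, 0, 8, 0, 0, 0, 0, 0, 8, 0, 0, 0, 0, 2, 8, 0, 0, 0, 0, 2, 8, 0, 0, 0, 0, 2, 8, 0, 0, 0, 0, 0, 8, 0, 0, 0, 0, 0, 6, 0, 0, 0, 0, 0, 0, 0, 0, 0, 0])

```text
clock: 26.45
position: [0.4322, -0.1408, 0.0963]
ee_rot: [0.003, -3.14, -0.003]
force: [-0.0, -0.6, -0.1]
width: 0.303
gripper_force: 0.0
```

Call:
carry_out(increments=[0, 0, 0, 0, 0, 0, 0, 0, 0, 0, 0, 0, 0, 0, 0, 0, 0, 0, 0, 0, 0, 0, 0, 0, 0, 0, 15, 0, 0, 0, 0, 0, 25, 0, 0, 0, 0, 0, 30, 0, 0, 0, 0, 0, 30, 0, 0, 0, -20, 30, 20, 0, 0, 0, -20, 30, 0, 0, 0, 0, -20, 40, 0, 0, 0, 0, -20, 40, 0, 0, 0, 0, -20, 40, 0, 0, 0, 0, -10, 40, 0, 0, 0, 0, 0, 0, 0, 0, 0, 0, 0, 0, 0, 0, 0, 0], grip=0.3)

```text
clock: 28.45
position: [0.3226, 0.0785, 0.2163]
ee_rot: [0.002, -3.141, -0.003]
force: [-0.2, -0.0, 0.2]
width: 0.699
gripper_force: 0.0
```

```bash
python3 - <<'E'
from h import *
o=readout.observe(); print(o['force'],o['position'],o['clock'])
im=vision.get_image('top'); np.save('t6.npy',im)
t=np.load('t4.npy')
for q in (t,im):
    q=q[80:250,280:420].astype(int); m=((q[:,:,0]>130)&(q[:,:,0]-q[:,:,2]>12)).astype(np.uint8)
    n,l,s,ce=cv2.connectedComponentsWithStats(m); print([(ce[i].round(0).tolist(),int(s[i,4])) for i in range(1,n) if s[i,4]>8])
c=vision.calibration('top')
for q in (np.load('top0.npy'),im):
    g=q.max(axis=2)[222:245,326:347]; ys,xs=np.nonzero(g<70); print('knob',xs.mean()+326,ys.mean()+222,len(xs))
d=np.abs(im.astype(int)-np.load('top0.npy')).max(axis=2)[135:220,320:385]; ys,xs=np.nonzero(d>40); print('diff charger',len(xs))
# ball-bright pixels inside hopper outlet
print(im[160:190:6,338:374:6,:].sum(axis=2)//3); print(np.load('top0.npy')[160:190:6,338:374:6,:].sum(axis=2)//3)
# bystanders in scene
s=vision.get_image('scene').astype(int); s0=np.load('scene0.npy').astype(int)
for n,(x0,y0,x1,y1) in dict(cass=(245,203,268,227),jarS=(272,214,294,246),roll=(292,249,322,272),timer=(353,234,383,260),jarL=(212,285,244,331)).items(): print(n,(np.abs(s-s0).max(axis=2)[y0:y1,x0:x1]>40).mean())
E
```

```text
[-0.1589444  -0.04424261  0.18259162] [0.322574   0.07850579 0.21632619] 28.45
[([128.0, 1.0], 63), ([20.0, 46.0], 599), ([88.0, 90.0], 372), ([57.0, 78.0], 9), ([45.0, 83.0], 19), ([56.0, 87.0], 22), ([77.0, 89.0], 111), ([65.0, 99.0], 169), ([43.0, 103.0], 19), ([81.0, 99.0], 58), ([94.0, 111.0], 9), ([42.0, 138.0], 52), ([53.0, 143.0], 9), ([81.0, 154.0], 63)]
[([129.0, 0.0], 39), ([19.0, 52.0], 197), ([44.0, 84.0], 13), ([43.0, 105.0], 13), ([42.0, 126.0], 14), ([41.0, 146.0], 15), ([93.0, 146.0], 17)]
knob 335.72222222222223 231.93333333333334 90
knob 335.6190476190476 232.02380952380952 84
diff charger 0
[[101  99  53  60 106 107]
 [102 127 126 126 131 109]
 [101 125 125 124 122  47]
 [105 127 126 126 120 104]
 [ 67 106 124 126 127 113]]
[[ 84  85  45  51  91  91]
 [ 87 109 108 108 111  93]
 [ 85 108 107 106 105  40]
 [ 88 109 108 107 104  87]
 [ 56  90 105 106 109  97]]
cass 0.06159420289855073
jarS 0.0
roll 0.0
timer 0.0
jarL 0.0
```

```bash
python3 -c "
from h import *
print(arm.sign_off())"
```

```text
the job is handed in; nothing more can be done
None
```

The job is handed in at about 28.5 s of the 72 s: by the last camera checks the hopper is empty, the gate is shut and the bystanders look unmoved. The scoop was set down flat and released. I infer all five balls are in the jar, because it cannot be seen into with the gate shut.

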